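# Put the setting die away in the strut-lid chest

## Task

Open the grey chest on the shoemaker's bench, lifting its lid past the balance point so that its springs hold it fully open with your hand off it. Then put the steel setting die away, upright, shank up, in the one free pocket of the tray inside: all four pockets look alike, but only the free one's sprung floor gives way by a couple of centimetres, so feel for it, and let the die sink in fully. Do not drop the die, and leave the bottle, the tin and the wooden last where they stand.

Things in the scene. Friction and masses are not known exactly. Their poses are not given: they have to be found in the camera images.
- chest: Fixed grey sheet-metal chest, 200 (x) x 350 (y) x 100 mm high without the lid, walls 8 mm. Origin: centre of its underside, on the bench. Its x axis points from the front (bar side) to the hinge side, z up. Inside is a fixed wooden tray with four square pockets in a row along y; its flat top lies 47 mm above the bench, 53 mm below the chest's rim.
- tray (a point): Middle of the row of pockets, at the tray's top (47 mm above the bench; 10 mm towards the front from the chest's centre). Axes as the chest's. The pockets are centred at y = -93, -31, +31 and +93 mm from here, each 50 x 51 mm inside. Each has a dark steel floor plate, 47 x 48 mm, held up by a spring, 5.5 mm below the tray's top.
- tray_low (a point): Point 20 mm under the middle of the raised plates' row: the level (21.5 mm above the bench) to which the free pocket's plate sinks, against a damped spring of about 1 to 2 N; it comes up when let go, but the die's own weight keeps it down. The other three have stock beneath: their plates give 2 mm, then stop hard. Any of the four may be the free one; it cannot be seen.
- lid (a joint): Lid angle in rad: 0 shut (start), 1.4 fully open, at its stop. The lid (about 0.9 kg, 204 x 352 x 10 mm, with two gas struts outside the chest's ends) is hinged along the far top edge. Below the balance point it falls shut, beyond it the springs push it open; balance is at about 0.75 to 1.15 rad, varying with the lid's hidden weight. Lifting takes 1 to 2 N at the bar. The motion is damped.
- lid_bar (a point): Middle of the lid's steel grab bar: round, 10 mm diameter, 150 mm long along the chest's y axis, 106 mm above the bench when shut, the gap between bar and lid edge is 37 mm (a finger must go down into it: open the fingers only part way), with a bracket at each end. The bar lies 245 mm from the hinge axis.
- lid_hinge (a point): Middle of the lid's hinge axis, 100 mm above the bench; the axis runs along the chest's y axis. Positive angle lifts the bar up and then away from the robot.
- die_center (a point): Steel setting die for a hand press, standing loose on the bench to the left or right of the chest: a round body 38 mm in diameter and 30 mm high with a round shank 22 mm in diameter and 45 mm high on top; 75 mm high in all, about 0.42 kg. This point is on its axis half-way up, 37.5 mm above its foot; the shank begins 7.5 mm below this point and its middle is 15 mm above it. z is its axis, upward.
- bottle: Bystander: small brown bottle, 52 mm in diameter, 110 mm high, on the other side of the chest from the die. Origin: centre of its foot.
- tin: Bystander: red tin, 96 mm in diameter, 130 mm high, beyond on the left. Origin: centre of its foot.
- last: Bystander: wooden shoe last about 220 x 75 x 90 mm, beyond on the right. Origin: on its underside, near its middle.
There are look-alikes about, which are no part of the job. Leave any green or turquoise look-alike of the part that bears die_center alone.

How it is judged:
By the outcome, as a careful person would: the job done as asked, in the order asked, and still so for the second after the job is handed in, with the robot touching nothing.
It also fails if it takes over 61 s, if anything falls off the work surface, if the arm or the gripper's body presses on something with over 40 N, if the wrist force passes 120 N, or if a joint passes its speed limit or range.

## Robot

A 6-joint arm with a two-finger parallel gripper is mounted at the origin on the work surface. World frame = base frame: x ahead of the robot, y to its left, z up, the work surface at z = 0. Lengths are in m, angles in rad, forces in N, time in s.
With the tool pointing down it reaches from about 0.425 to 0.95 m from the base axis. Payload 3.5 kg.
Tool frame: the origin (TCP) lies on the centre line of the jaws, within the pads' length; the fingertips stand 17 mm ahead of it and the grasp point (between the pads) lies 2 mm behind it; z points along the fingers, y is the line along which they close (so a half turn about z gives the same grasp; the last joint's range is limited). The gripper opens to 85 mm and grips with 20 to 120 N. Pads are 22 mm wide; open, the fingers measure 114 mm over their backs; the gripper's body (76 mm by 85 mm) begins 54 mm behind the grasp point. The pads swing forward as they close: fully open they stand 13 mm farther back than shut.
Start: joints at [-1.36, 0.286, 1.577, -0, 1.279, -0.15], TCP at [0.238, -0.632, 0.248] pointing down, gripper open.
Joint ranges: [-2.77, 2.77], [-0.9, 2.22], [0.21, 2.48], [-1.53, 4.67], [0.24, 2.81], [-2.84, 2.84]. Speed limits (rad/s): [2.79, 2.79, 3.14, 3.14, 3.14, 3.14].

## Interface

Orientations are given as a unit quaternion [x, y, z, w].
In Python, from plant import ctrl gives the robot as it stands. The module is installed in compiled form; this text tells all that it offers.
- The arm moves only by the tool drive_tool, never from a script. Its argument "moves" is a list of rows, each a list of 3 entries, a list of its own where there are three numbers: the turn, a rotation vector about the tool's x, y, z in rad, then the shift along the tool's x, y, z in m, then the finger opening in m, from 0 to 0.0854. A call has 1 to 5 rows; each row shifts and turns the commanded pose from where the row before left it, along the tool's axes as they then stand; what a row does not reach is not made up. A row lasts 1/8 s, in which the tool goes at most 62.5 mm and 10.7 degrees, less where a joint would pass 70% of its speed; a pose out of reach is approached as far as the arm can. A call with a gripper value outside its range is refused whole. The fingers move at their own pace and stop on an object; "grip_force" is the grip in N (left out, the last holds). Time passes only in rows, so rows that do not move let the fingers close. It gives the time, the measured TCP pose, the force, the opening and the grip force at its end, in the units of the state.
- ctrl.get_state(): the state, without advancing time (a new reading comes with each control period).
- ctrl.read_camera(name): name is "side" or "top" or "wrist"; returns a dict with "image" (420x560x3 uint8, red, green, blue), "fx", "fy", "cx", "cy" (pixels), "R" (3x3) and "t" (3): a world point X has camera coordinates R X + t. Camera axes: x right, y down, z forward; pixel columns grow to the right and rows downward; lengths in m; the calibration is good to about 2 mm. The wrist camera is an equidistant fisheye: a pixel r from the principal point sees the ray r / f radians off the axis. A picture is of the moment at which its call begins. There is no depth.
- ctrl.sign_off(): hands the job in; it is judged then, once.
The state is a dict: "time": time; "qpos": joint angles; "dq": joint speeds; "joint_efforts": joint torques, N m; "eef_pos": TCP position; "tcp_rot": TCP orientation; "contact_force": force on the tool from outside, world axes, zero at the start; "wrist_torque": the same for the moment, N m; "opening": opening from 0.0 (shut) to 1.0 (fully open); "finger_force": force on a finger pad.
Only numpy, scipy, OpenCV 4.12 (cv2) and the standard library are available. Lean on these libraries where they do the work, as an engineer would, in place of code of your own. Each camera call takes 0.05 s, during which the arm holds its last target. There are 200 camera calls.

## Working session

There is one attempt and no reset: what is moved stays moved. The work goes in short steps, Python scripts to look and compute and a tool call to move; the robot and the scene stay as the last step left them, time stands still between calls to the robot, and variables do not carry over. Pictures are saved under pics/ and viewed, at most 10 in all, crops included, and the job is handed in when it is done.

Besides the shell and the picture viewer there is one more tool, called after "Call:" as a command line: name --argument value ..., lists and objects as JSON in quotes. drive_tool: Moves the arm, as the interface text tells. Its arguments: {"type":"object","properties":{"moves":{"type":"array","items":{"type":"array"}},"grip_force":{"type":"number"}},"required":["moves"]}

```bash
mkdir -p pics; cat > h.py <<'E'
import numpy as np, cv2
from plant import ctrl
def cam(n):
    c=ctrl.read_camera(n); c['R']=np.array(c['R']); c['t']=np.array(c['t']); c['C']=-c['R'].T@c['t']; return c
def ray(c,u,v):
    d=c['R'].T@np.array([(u-c['cx'])/c['fx'],(v-c['cy'])/c['fy'],1.]); return d/np.linalg.norm(d)
def onz(c,u,v,z):
    d=ray(c,u,v); return c['C']+d*(z-c['C'][2])/d[2]
def proj(c,X):
    p=c['R']@np.array(X)+c['t']; return np.array([c['fx']*p[0]/p[2]+c['cx'],c['fy']*p[1]/p[2]+c['cy']])
def save(n,im): cv2.imwrite('pics/'+n,cv2.cvtColor(im,cv2.COLOR_RGB2BGR))
E
python3 - <<'E'
from h import *
for n in('top','side'):
    c=cam(n); save(n+'1.png',c['image']); print(n,c['fx'],c['cx'],c['cy'],c['C'].round(3),c['R'].round(3).tolist())
s=ctrl.get_state(); print({k:np.round(v,3).tolist() for k,v in s.items()})
E
```

```text
top 389.24368596263156 282.4935434424964 213.45215882698247 [0.356 0.005 1.174] [[-0.114, -0.993, -0.0], [-0.973, 0.112, -0.202], [0.201, -0.023, -0.979]]
side 431.4509440045909 277.70674849482543 201.45212227091545 [ 0.468 -0.719  0.824] [[0.989, -0.148, -0.004], [-0.106, -0.69, -0.716], [0.103, 0.708, -0.698]]
{'time': 0.1, 'qpos': [-1.36, 0.287, 1.578, 0.0, 1.279, -0.15], 'dq': [0.001, -0.0, -0.006, 0.001, -0.001, -0.002], 'joint_efforts': [0.001, -40.729, -29.37, -0.0, 0.003, 0.0], 'eef_pos': [0.238, -0.631, 0.247], 'tcp_rot': [0.984, 0.179, -0.0, -0.001], 'contact_force': [-0.612, -0.093, 0.369], 'wrist_torque': [-0.008, 0.017, 0.009], 'finger_force': 0.0, 'opening': 0.999}
```

View pics/top1.png

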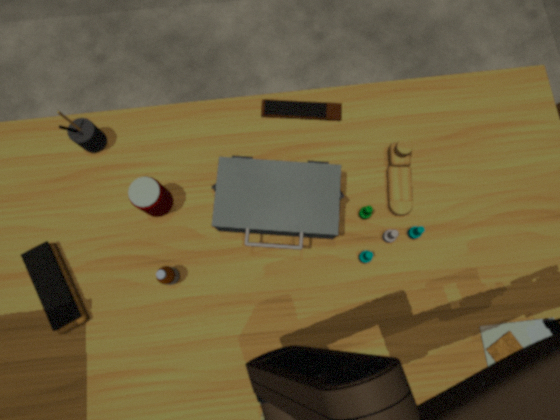

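View pics/side1.png

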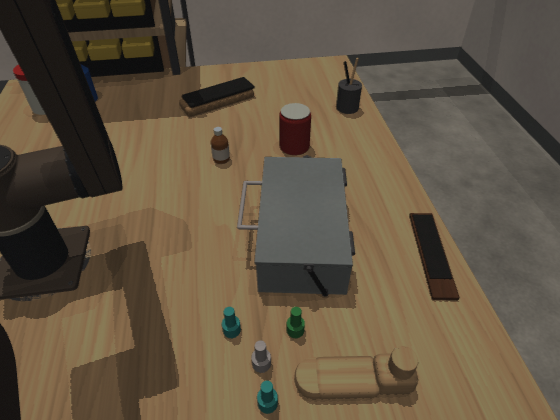

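Top view: chest lid spans about (215..340, 158..236), with the bar at (247..302, 246). Die look-alikes in the top view: green (366,212), turquoise (367,257) and (416,232), and grey steel (391,236), which is (261,355) in the side view. Only the grey one fits "steel". I'll confirm it in an enlarged crop and measure.

```bash
cat > m.py <<'E'
from h import *
T=cam('top');S=cam('side')
a=cv2.resize(T['image'][195:275,345:435],None,fx=4.4,fy=4.4,interpolation=cv2.INTER_CUBIC)
b=cv2.resize(S['image'][300:412,205:310],None,fx=3.7,fy=3.7,interpolation=cv2.INTER_CUBIC)
h=max(a.shape[0],b.shape[0]); pad=lambda x:np.vstack([x,np.zeros((h-x.shape[0],x.shape[1],3),np.uint8)])
save('dies.png',np.hstack([pad(a),pad(b)]))
def mask(c,x0,y0,x1,y1,smax=70,vmin=60):
    hsv=cv2.cvtColor(c['image'],cv2.COLOR_RGB2HSV); m=((hsv[...,1]<smax)&(hsv[...,2]>vmin)).astype(np.uint8)
    o=np.zeros_like(m);o[y0:y1,x0:x1]=m[y0:y1,x0:x1];return o
def big(m):
    n,l,s,cc=cv2.connectedComponentsWithStats(m); i=1+s[1:,4].argmax(); return (l==i).astype(np.uint8),s[i],cc[i]
for c,bx in((T,(380,222,405,248)),(S,(248,335,276,375))):
    m,s,cc=big(mask(c,*bx)); print('die',s,cc.round(1))
    ys,xs=np.nonzero(m)
    for y in np.unique(ys): print(y,xs[ys==y].min(),xs[ys==y].max(),end='; ')
    print()
hsv=cv2.cvtColor(T['image'],cv2.COLOR_RGB2HSV)
print('lid hsv',hsv[195,280],'wood',hsv[300,330], 'bar',hsv[240:252,275].tolist())
m,s,cc=big(mask(T,190,140,370,262,90,50)); print('lid+bar',s,cc)
save('lidm.png',cv2.resize(np.hstack([m[140:262,190:370]*255]),None,fx=3,fy=3)[...,None].repeat(3,2))
E
python3 m.py
```

```text
die [383 230  15  12 139] [390.  235.3]
230 387 395; 231 386 397; 232 385 397; 233 384 397; 234 383 397; 235 383 397; 236 383 396; 237 383 396; 238 383 395; 239 384 394; 240 385 393; 241 386 392; 
die [251 340  20  27 266] [260.3 353.8]
340 260 261; 341 257 263; 342 256 264; 343 255 265; 344 255 265; 345 255 265; 346 254 265; 347 255 265; 348 255 265; 349 255 264; 350 255 267; 351 254 268; 352 253 269; 353 252 269; 354 252 270; 355 252 270; 356 251 270; 357 251 270; 358 251 270; 359 251 270; 360 252 270; 361 252 269; 362 252 268; 363 252 267; 364 252 266; 365 256 265; 366 259 261; 
lid hsv [ 53  22 105] wood [ 21 134 137] bar [[19, 141, 137], [20, 142, 135], [20, 139, 128], [18, 106, 113], [16, 57, 112], [20, 31, 123], [18, 36, 126], [17, 71, 122], [17, 119, 129], [19, 145, 135], [20, 138, 137], [23, 135, 136]]
lid+bar [ 211  156  132   94 9337] [277.02977402 197.2744993 ]
```

View pics/dies.png

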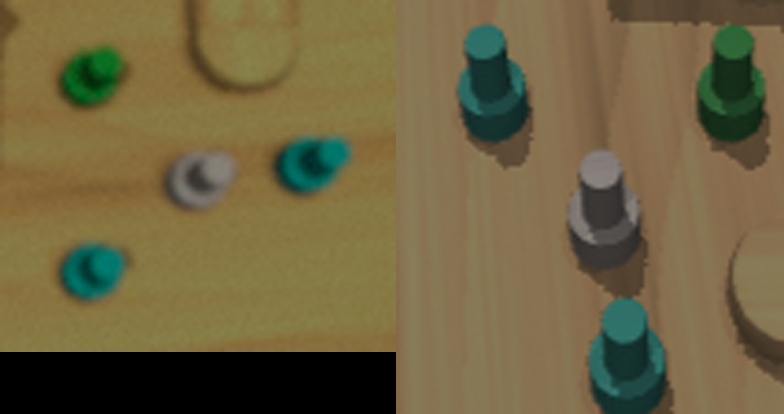

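View pics/lidm.png

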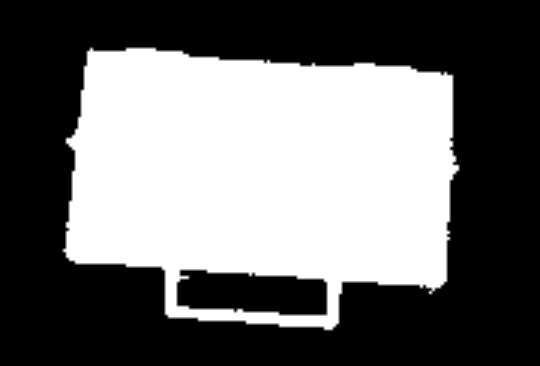

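The crop confirms the grey steel die, with its shank top at about top (394.3,233) and side (260.4,345.7). The bar's corner pixels are about (246,245) and (302,249). Next I cast the rays.

```bash
cat > m2.py <<'E'
from h import *
from scipy.spatial.transform import Rotation as Ro
T=cam('top');S=cam('side')
def tri(a,b):
    d1,d2=ray(T,*a),ray(S,*b); A=np.stack([d1,-d2],1); k=np.linalg.lstsq(A,S['C']-T['C'],rcond=None)[0]
    p,q=T['C']+k[0]*d1,S['C']+k[1]*d2; return (p+q)/2,np.linalg.norm(p-q)
print('die top tri',tri((394.3,233),(260.4,345.7)),onz(T,394.3,233,.075),onz(S,260.4,345.7,.075))
f=lambda u,v:(190+u/3,140+v/3)
bl,br=onz(T,*f(167,312),.106),onz(T,*f(337,322),.106)
print('bar ends',bl,br,np.linalg.norm(bl-br),'mid',(bl+br)/2)
cs=[onz(T,*f(*p),.11) for p in((67,262),(90,50),(451,74))]; print('lid corners',np.round(cs,3),np.linalg.norm(cs[0]-cs[1]),np.linalg.norm(cs[1]-cs[2]))
yb=(bl-br);yb/=np.linalg.norm(yb);yl=cs[1]-cs[2];yl/=np.linalg.norm(yl)
for y in(yb,yl): print('yaw',np.arctan2(-y[0],y[1]))
# bar in side view
hsv=cv2.cvtColor(S['image'],cv2.COLOR_RGB2HSV)
m=(hsv[...,1]<75)&(hsv[...,2]>70)
for r in range(180,232,6): print(r,np.nonzero(m[r,225:262])[0]+225)
print(proj(S,bl),proj(S,br))
mid=(bl+br)/2; s=ctrl.get_state(); print(s['time'],s['eef_pos'],Ro.from_quat(s['tcp_rot']).as_matrix().round(3).tolist())
E
python3 m2.py
```

```text
die top tri (array([ 0.48926409, -0.33178973,  0.07281872]), np.float64(0.00191114241670001)) [ 0.4880452  -0.33120212  0.075     ] [ 0.49014865 -0.33276776  0.075     ]
bar ends [0.50072753 0.09045918 0.106     ] [ 0.47379978 -0.06353683  0.106     ] 0.1563325810776131 mid [0.48726365 0.01346118 0.106     ]
lid corners [[ 0.557  0.177  0.11 ]
 [ 0.76   0.14   0.11 ]
 [ 0.697 -0.201  0.11 ]] 0.20654620281642158 0.34624522458085744
yaw -0.17310987720147053
yaw -0.18386110854321702
180 []
186 [243 244 245 246]
192 [242 243 244 245 261]
198 [241 242 243 244 260 261]
204 [240 241 242 243 260 261]
210 [239 240 241 242 243 259 260 261]
216 [238 239 240 241 242 259 260 261]
222 [238 239 240 241 258 259 260 261]
228 [238 239 240 241 242 243 244 245 246 247 248 249 250 251 252 253 254 255
 256 257 258 259 260 261]
[243.97135619 182.19134181] [238.34812539 228.67393218]
0.3 [ 0.2382718  -0.63130783  0.24782424] [[0.936, 0.353, -0.0], [0.353, -0.936, 0.001], [0.0, -0.001, -1.0]]
```

```bash
cat > plan.py <<'E'
# usage: plan.py opening_mm step_m  x,y,z,yawdeg ...   (world waypoints; yaw = direction of tool y; tool down)
import sys; from h import *
from scipy.spatial.transform import Rotation as Ro
s=ctrl.get_state(); p=np.array(s['eef_pos']); R=Ro.from_quat(s['tcp_rot']); R0=R
print('t',s['time'],'p',p.round(4),'F',np.round(s['contact_force'],2),'open',s['opening'])
step=float(sys.argv[2])
for w in sys.argv[3:]:
    x,y,z,a=map(float,w.split(',')); a=np.radians(a); q=np.array([x,y,z])
    Y=np.array([np.cos(a),np.sin(a),0]);Z=np.array([0,0,-1.]);G=Ro.from_matrix(np.stack([np.cross(Y,Z),Y,Z],1))
    rv=(R.inv()*G).as_rotvec()
    n=max(1,int(np.ceil(max(np.linalg.norm(q-p)/step,np.linalg.norm(rv)/.17))))
    for i in range(n):
        v=R.inv().apply((q-p)/n); Rn=R*Ro.from_rotvec(rv/n)
        print([(rv/n).round(3).tolist(),v.round(4).tolist(),float(sys.argv[1])/1000]); R=Rn
    p=q; R=G; print('--')
E
python3 plan.py 36 .05 .487,.0135,.25,-10.2 .487,.0135,.15,-10.2
```

```text
t 0.3 p [ 0.2383 -0.6313  0.2478] F [ 0.42 -0.06  0.86] open 0.9991166319457487
[[-0.0, -0.0, -0.074], [0.0329, -0.0368, -0.0001], 0.036]
[[-0.0, -0.0, -0.074], [0.0355, -0.0343, -0.0001], 0.036]
[[-0.0, -0.0, -0.074], [0.0379, -0.0316, -0.0001], 0.036]
[[-0.0, -0.0, -0.074], [0.0402, -0.0287, -0.0001], 0.036]
[[-0.0, -0.0, -0.074], [0.0422, -0.0257, -0.0001], 0.036]
[[-0.0, -0.0, -0.074], [0.0439, -0.0225, -0.0001], 0.036]
[[-0.0, -0.0, -0.074], [0.0455, -0.0192, -0.0001], 0.036]
[[-0.0, -0.0, -0.074], [0.0468, -0.0158, -0.0001], 0.036]
[[-0.0, -0.0, -0.074], [0.0478, -0.0123, -0.0001], 0.036]
[[-0.0, -0.0, -0.074], [0.0486, -0.0088, -0.0001], 0.036]
[[-0.0, -0.0, -0.074], [0.0491, -0.0052, -0.0001], 0.036]
[[-0.0, -0.0, -0.074], [0.0493, -0.0015, -0.0002], 0.036]
[[-0.0, -0.0, -0.074], [0.0493, 0.0021, -0.0002], 0.036]
[[-0.0, -0.0, -0.074], [0.049, 0.0057, -0.0002], 0.036]
--
[[0.0, 0.0, 0.0], [0.0, 0.0, 0.05], 0.036]
[[0.0, 0.0, 0.0], [0.0, 0.0, 0.05], 0.036]
--
```

Call:
drive_tool --moves '[[[0,0,-0.074],[0.033,-0.037,0],0.036],[[0,0,-0.074],[0.0355,-0.0343,0],0.036],[[0,0,-0.074],[0.038,-0.0316,0],0.036],[[0,0,-0.074],[0.04,-0.0287,0],0.036],[[0,0,-0.074],[0.042,-0.0257,0],0.036]]' --grip_force 25

```text
time: 0.92
eef_pos: [0.3272, -0.3996, 0.2484]
tcp_rot: [0.934, 0.358, 0.0, 0.0]
contact_force: [0.3, 0.1, 0.3]
opening: 0.423
finger_force: 0.0
```

Call:
drive_tool --moves '[[[0,0,-0.074],[0.044,-0.0225,0],0.036],[[0,0,-0.074],[0.0455,-0.0192,0],0.036],[[0,0,-0.074],[0.0468,-0.0158,0],0.036],[[0,0,-0.074],[0.0478,-0.0123,0],0.036],[[0,0,-0.074],[0.0486,-0.0088,0],0.036]]'

```text
time: 1.55
eef_pos: [0.4156, -0.169, 0.2486]
tcp_rot: [0.852, 0.524, 0.0, 0.0]
contact_force: [-0.2, 0.8, 0.2]
opening: 0.42
finger_force: 0.0
```

Call:
drive_tool --moves '[[[0,0,-0.074],[0.049,-0.0052,0],0.036],[[0,0,-0.074],[0.0493,-0.0015,0],0.036],[[0,0,-0.074],[0.0493,0.002,0],0.036],[[0,0,-0.074],[0.049,0.0057,0],0.036],[[0,0,0],[0,0,0],0.036]]'

```text
time: 2.17
eef_pos: [0.4859, 0.0165, 0.2484]
tcp_rot: [0.764, 0.645, 0.0, -0.0]
contact_force: [-1.7, -0.4, -0.2]
opening: 0.425
finger_force: 0.0
```

```bash
python3 plan.py 36 .05 .487,.0135,.16,-10.2; python3 - <<'E'
from h import *
c=cam('wrist'); print(c['fx'],c['cx'],c['cy']); save('w1.png',c['image'])
E
```

```text
t 2.175 p [0.4859 0.0165 0.2484] F [-1.66 -0.45 -0.21] open 0.425153211276561
[[0.0, -0.0, 0.005], [-0.0014, 0.0008, 0.0442], 0.036]
[[0.0, -0.0, 0.005], [-0.0014, 0.0008, 0.0442], 0.036]
--
325.19226210127806 282.64747962761146 209.66793874462255
```

View pics/w1.png

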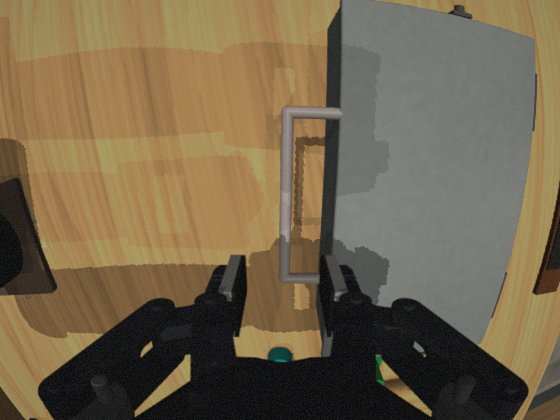

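Wrist view: the bar runs along column ~287, rows 112–277, centred between the pads (columns ~243/323). I'll check it by ray casting.

```bash
cat >> h.py <<'E'
def fray(c,u,v):
    dx,dy=u-c['cx'],v-c['cy']; r=np.hypot(dx,dy)+1e-9; th=r/c['fx']
    return c['R'].T@np.array([np.sin(th)*dx/r,np.sin(th)*dy/r,np.cos(th)])
def fonz(c,u,v,z):
    d=fray(c,u,v); return c['C']+d*(z-c['C'][2])/d[2]
E
python3 - <<'E'
from h import *
c=cam('wrist')
a,b=fonz(c,288,113,.106),fonz(c,286,277,.106); print(a,b,np.linalg.norm(a-b),(a+b)/2,np.degrees(np.arctan2(-(a-b)[0],(a-b)[1])),c['C'])
for p in((330,60),(327,180),(325,240)): print(fonz(c,*p,.1))
E
```

```text
[0.50358909 0.08885046 0.106     ] [ 0.47702061 -0.05701054  0.106     ] 0.1482609669208553 [0.49030485 0.01591996 0.106     ] -10.323209375590823 [0.49965796 0.09037905 0.37413594]
[0.545862   0.12810283 0.1       ]
[0.52734117 0.0266788  0.1       ]
[ 0.51817872 -0.02856767  0.1       ]
```

Call:
drive_tool --moves '[[[0,0,0.01],[0,0.003,0.04],0.036],[[0,0,0],[0,0,0.04],0.036],[[0,0,0],[0,0,0.03],0.036],[[0,0,0],[0,0,0.02],0.036],[[0,0,0],[0,0,0.015],0.036]]'

```text
time: 2.9
eef_pos: [0.488, 0.0121, 0.1024]
tcp_rot: [0.77, 0.638, -0.0, -0.0]
contact_force: [-0.4, -0.4, 0.6]
opening: 0.423
finger_force: 0.0
```

Call:
drive_tool --moves '[[[0,0,0],[0,0,0],0.036],[[0,0,0],[0,0,0],0.0],[[0,0,0],[0,0,0],0.0],[[0,0,0],[0,0,0],0.0],[[0,0,0],[0,0,0],0.0]]'

```text
time: 3.52
eef_pos: [0.4878, 0.0132, 0.104]
tcp_rot: [0.769, 0.639, -0.001, -0.0]
contact_force: [-5.3, -1.2, 3.8]
opening: 0.106
finger_force: 24.5
```

Gripped (9 mm opening, 24 N). Next I lift along the arc.

Call:
drive_tool --moves '[[[0,0,0],[0,0.001,-0.017],0.0],[[0,0,0],[0,0.002,-0.017],0.0],[[0,0,0],[0,0.0034,-0.0168],0.0],[[0,0,0],[0,0.0046,-0.0165],0.0],[[0,0,0],[0,0.0057,-0.0162],0.0]]'

```text
time: 4.15
eef_pos: [0.5037, 0.0103, 0.1879]
tcp_rot: [0.769, 0.639, -0.002, -0.001]
contact_force: [-6.8, -1.3, -1.1]
opening: 0.105
finger_force: 24.5
```

Call:
drive_tool --moves '[[[0,0,0],[0,0.0068,-0.0157],0.0],[[0,0,0],[0,0.0079,-0.0152],0.0],[[0,0,0],[0,0.009,-0.0146],0.0],[[0,0,0],[0,0.01,-0.014],0.0],[[0,0,0],[0,0.0109,-0.0132],0.0]]'

```text
time: 4.78
eef_pos: [0.5471, 0.0021, 0.2628]
tcp_rot: [0.769, 0.639, -0.002, -0.002]
contact_force: [-12.4, -0.6, 6.4]
opening: 0.104
finger_force: 24.6
```

Call:
drive_tool --moves '[[[0,0,0],[0,0.0118,-0.0124],0.0],[[0,0,0],[0,0.0126,-0.0116],0.0],[[0,0,0],[0,0.0134,-0.0107],0.0],[[0,0,0],[0,0.0141,-0.0097],0.0],[[0,0,0],[0,0.0148,-0.0087],0.0]]'

```text
time: 5.4
eef_pos: [0.6155, -0.0107, 0.3178]
tcp_rot: [0.769, 0.639, 0.001, 0.002]
contact_force: [-4.7, -2.6, 5.6]
opening: 0.102
finger_force: 25.7
```

Call:
drive_tool --moves '[[[0,0,0],[0,0.0154,-0.0076],0.0],[[0,0,0],[0,0.0159,-0.0065],0.0],[[0,0,0],[0,0.0163,-0.0054],0.0],[[0,0,0],[0,0.008,-0.0025],0.0],[[0,0,0],[0,0,0],0.0]]'

```text
time: 6.02
eef_pos: [0.6704, -0.021, 0.3379]
tcp_rot: [0.769, 0.639, 0.002, 0.003]
contact_force: [-1.1, -3.0, 6.1]
opening: 0.098
finger_force: 26.5
```

Call:
drive_tool --moves '[[[0,0,0],[0,0,0],0.04],[[0,0,0],[0,0,0],0.04],[[0,0,0],[0,0,-0.03],0.04],[[0,0,0],[0,0,-0.04],0.04],[[0,0,0],[0,-0.04,-0.01],0.04]]'

```text
time: 6.65
eef_pos: [0.6307, -0.013, 0.4164]
tcp_rot: [0.769, 0.639, 0.001, 0.001]
contact_force: [0.0, -0.5, -0.3]
opening: 0.467
finger_force: 0.0
```

```bash
python3 - <<'E'
from h import *
c=cam('side'); save('s2.png',c['image']); c=cam('top'); save('t2.png',c['image'])
E
python3 plan.py 60 .05 .56,-.15,.36,-10.2 .489,-.332,.25,-34
```

```text
t 6.75 p [ 0.6279 -0.0118  0.4168] F [-0.36  0.42 -0.03] open 0.4715551066091646
[[0.001, -0.0, -0.001], [-0.0371, -0.0104, 0.0142], 0.06]
[[0.001, -0.0, -0.001], [-0.0371, -0.0105, 0.0142], 0.06]
[[0.001, -0.0, -0.001], [-0.037, -0.0105, 0.0142], 0.06]
[[0.001, -0.0, -0.001], [-0.037, -0.0105, 0.0142], 0.06]
--
[[0.0, 0.0, 0.083], [-0.0383, -0.0075, 0.022], 0.06]
[[0.0, 0.0, 0.083], [-0.0388, -0.0043, 0.022], 0.06]
[[0.0, 0.0, 0.083], [-0.0391, -0.0011, 0.022], 0.06]
[[0.0, 0.0, 0.083], [-0.039, 0.0022, 0.022], 0.06]
[[0.0, 0.0, 0.083], [-0.0387, 0.0054, 0.022], 0.06]
--
```

View pics/s2.png

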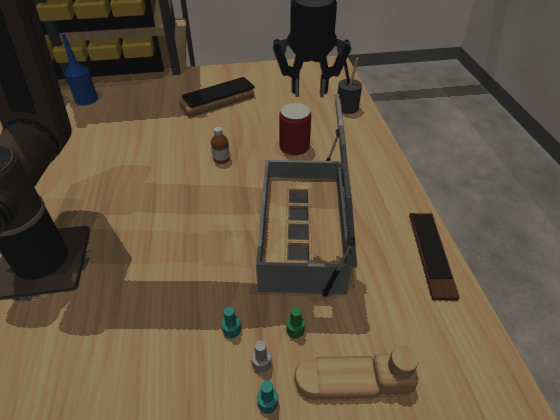

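Side view: the lid is standing open by itself, the hand is off it, and the tray's four pockets are visible at about (298,197..252). Next, hover beyond the steel die to measure it with the wrist camera.

```bash
python3 plan.py 40 .055 .48,-.382,.25,-10.2
```

```text
t 6.75 p [ 0.6279 -0.0118  0.4168] F [-0.36  0.42 -0.03] open 0.4715551066091646
[[0.0, -0.0, -0.001], [-0.0489, -0.0098, 0.0208], 0.04]
[[0.0, -0.0, -0.001], [-0.0489, -0.0098, 0.0208], 0.04]
[[0.0, -0.0, -0.001], [-0.0489, -0.0098, 0.0208], 0.04]
[[0.0, -0.0, -0.001], [-0.0489, -0.0099, 0.0208], 0.04]
[[0.0, -0.0, -0.001], [-0.0489, -0.0099, 0.0208], 0.04]
[[0.0, -0.0, -0.001], [-0.0488, -0.0099, 0.0208], 0.04]
[[0.0, -0.0, -0.001], [-0.0488, -0.0099, 0.0208], 0.04]
[[0.0, -0.0, -0.001], [-0.0488, -0.01, 0.0208], 0.04]
--
```

Call:
drive_tool --moves '[[[0,0,0],[-0.049,-0.01,0.021],0.04],[[0,0,0],[-0.049,-0.01,0.021],0.04],[[0,0,0],[-0.049,-0.01,0.021],0.04],[[0,0,0],[-0.049,-0.01,0.021],0.04],[[0,0,0],[-0.049,-0.01,0.021],0.04]]'

```text
time: 7.38
eef_pos: [0.5349, -0.2457, 0.3077]
tcp_rot: [0.769, 0.639, 0.0, -0.001]
contact_force: [0.2, -0.2, 0.4]
opening: 0.468
finger_force: 0.0
```

Call:
drive_tool --moves '[[[0,0,0],[-0.049,-0.01,0.021],0.04],[[0,0,0],[-0.049,-0.01,0.021],0.04],[[0,0,0],[-0.049,-0.01,0.021],0.04],[[0,0,0],[0,0,0],0.04],[[0,0,0],[0,0,0],0.04]]'

```text
time: 8.0
eef_pos: [0.4794, -0.3833, 0.2459]
tcp_rot: [0.769, 0.639, 0.0, -0.001]
contact_force: [0.9, 0.3, 0.5]
opening: 0.47
finger_force: 0.0
```

```bash
python3 - <<'E'
from h import *
c=cam('wrist'); im=c['image']; save('w2.png',im); np.save('w2.npy',im); s=ctrl.get_state(); print(s['eef_pos'],c['C'])
X=np.array([.489,-.332,.075]); p=c['R']@X+c['t']; th=np.arctan2(np.hypot(p[0],p[1]),p[2]); r=th*c['fx']; print('expect',c['cx']+r*p[0]/np.hypot(p[0],p[1]),c['cy']+r*p[1]/np.hypot(p[0],p[1]))
E
```

```text
[ 0.47989868 -0.38294545  0.2466415 ] [ 0.49447353 -0.30833843  0.371875  ]
expect 281.9367384456551 139.0909516588107
```

View pics/w2.png

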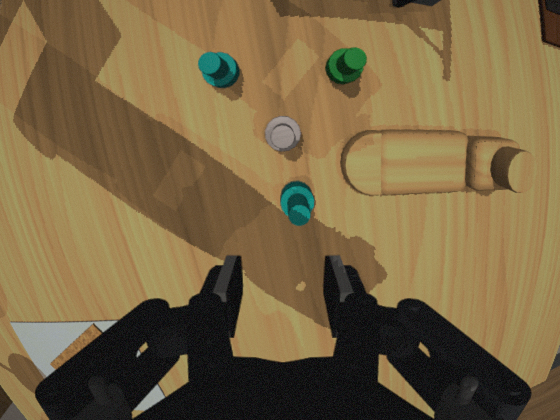

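Wrist view: the steel die is at (283,134), green at (347,65), turquoise at (218,70) and (297,202), and the last's toe edge is at (344,160).

```bash
python3 - <<'E'
from h import *
c=cam('wrist'); im=c['image']; h=cv2.cvtColor(im,cv2.COLOR_RGB2HSV)
m=((h[...,1]<60)&(h[...,2]>60)).astype(np.uint8); m[:112]=0;m[158:]=0;m[:,:258]=0;m[:,310:]=0
g,=[max(cv2.findContours(m,0,2)[0],key=cv2.contourArea)]; (u,v),r=cv2.minEnclosingCircle(g); print(u,v,r)
gray=cv2.cvtColor(im,cv2.COLOR_RGB2GRAY)
print(cv2.HoughCircles(cv2.resize(gray[112:158,258:310],None,fx=4,fy=4,interpolation=2),cv2.HOUGH_GRADIENT,1,5,param1=80,param2=18,minRadius=30,maxRadius=90))
print('body',fonz(c,u,v,.02),'top',fonz(c,283,137,.075),'last toe',fonz(c,344,160,.05),'turq',fonz(c,299,214,.075))
E
python3 plan.py 40 .05 .489,-.332,.14,-10.2 .489,-.332,.053,-10.2
```

```text
281.9067687988281 133.22882080078125 17.64232063293457
[[[ 97.5  99.5  44.4]
  [ 97.5  90.5  71.3]
  [ 94.5  94.5  49.3]
  [ 92.5 112.5  58. ]
  [ 93.5  81.5  62. ]
  [100.5  81.5  62.1]
  [107.5  85.5  59.8]
  [ 91.5 104.5  50.5]
  [ 90.5  91.5  53.9]
  [105.5 107.5  63.7]
  [ 96.5 106.5  52.1]
  [ 86.5 103.5  54.1]
  [ 82.5  91.5  60.8]
  [ 84.5  97.5  56.3]
  [ 81.5  80.5  68.1]
  [ 88.5  82.5  62.4]
  [ 90.5  99.5  46.9]
  [111.5 105.5  66.5]
  [ 97.5 112.5  57.8]
  [ 96.5  85.5  40.3]
  [102.5  94.5  52.4]
  [111.5  94.5  60.6]
  [115.5 100.5  62.6]
  [ 90.5  77.5  57.6]
  [ 79.5  86.5  61.7]
  [105.5 114.5  62. ]
  [ 80.5 102.5  59.4]
  [102.5 102.5  38.6]
  [ 83.5  75.5  52.1]
  [105.5  71.5  51.3]
  [114.5  80.5  51.6]
  [103.5  89.5  33.2]
  [100.5 118.5  52.7]
  [107.5  98.5  40.5]
  [ 98.5  76.5  32.1]
  [ 88.5 108.5  33. ]
  [112.5  88.5  30.8]]]
body [ 0.4897118  -0.33009771  0.02      ] top [ 0.49084181 -0.33022414  0.075     ] last toe [ 0.54698783 -0.36551825  0.05      ] turq [ 0.49251953 -0.40538419  0.075     ]
t 8.1 p [ 0.4801 -0.3828  0.2472] F [-0.09 -0.26 -0.21] open 0.4693985838178945
[[0.0, 0.0, -0.002], [0.0172, -0.0002, 0.0357], 0.04]
[[0.0, 0.0, -0.002], [0.0172, -0.0002, 0.0357], 0.04]
[[0.0, 0.0, -0.002], [0.0172, -0.0001, 0.0357], 0.04]
--
[[0.0, 0.0, 0.0], [0.0, 0.0, 0.0435], 0.04]
[[0.0, 0.0, 0.0], [0.0, 0.0, 0.0435], 0.04]
--
```

Call:
drive_tool --moves '[[[0,0,0],[0.027,0.0005,0.035],0.04],[[0,0,0],[0.0265,0.0005,0.036],0.04],[[0,0,0],[0,0,0.036],0.04],[[0,0,0],[0,0,0.04],0.04],[[0,0,0],[0,0,0.03],0.04]]'

```text
time: 8.72
eef_pos: [0.4909, -0.3297, 0.0689]
tcp_rot: [0.768, 0.64, 0.0, 0.0]
contact_force: [0.2, -0.3, -0.5]
opening: 0.473
finger_force: 0.0
```

```bash
python3 plan.py 40 .05 .490,-.3305,.053,-10.2
```

```text
t 8.725 p [ 0.4909 -0.3297  0.0689] F [ 0.23 -0.28 -0.48] open 0.4726150163544632
[[0.0, -0.0, -0.003], [-0.001, -0.0007, 0.0159], 0.04]
--
```

Call:
drive_tool --moves '[[[0,0,0],[0,0,0.016],0.04],[[0,0,0],[0,0,0],0.04],[[0,0,0],[0,0,0],0.0],[[0,0,0],[0,0,0],0.0],[[0,0,0],[0,0,0],0.0]]' --grip_force 60

```text
time: 9.35
eef_pos: [0.491, -0.332, 0.0553]
tcp_rot: [0.769, 0.639, 0.0, 0.001]
contact_force: [-0.6, 0.7, 3.5]
opening: 0.243
finger_force: 58.8
```

Call:
drive_tool --moves '[[[0,0,0],[0,0,0],0.0],[[0,0,0],[0,0,-0.01],0.0],[[0,0,0],[0,0,-0.02],0.0],[[0,0,0],[0,0,-0.03],0.0],[[0,0,0],[0,0,0],0.0]]'

```text
time: 9.98
eef_pos: [0.4917, -0.333, 0.1173]
tcp_rot: [0.769, 0.639, 0.0, 0.004]
contact_force: [0.6, -0.3, -2.8]
opening: 0.237
finger_force: 59.1
```

Die held. Next I measure the pockets from top and side views taken after opening.

```bash
python3 - <<'E'
from h import *
T=cam('top');S=cam('side')
a=np.radians(-10.25); X=np.array([np.cos(a),np.sin(a),0]);Y=np.array([-np.sin(a),np.cos(a),0])
t=np.array([.6208,-.0104,.0415])
out=[]
for c,n,k in((T,'T',5),(S,'S',4)):
    P=[proj(c,t+Y*d) for d in(-.093,-.031,.031,.093)]; print(n,np.round(P,1).tolist())
    u0,v0=np.min(P,0).astype(int)-22; u1,v1=np.max(P,0).astype(int)+22
    im=cv2.resize(c['image'][v0:v1,u0:u1],None,fx=k,fy=k,interpolation=cv2.INTER_CUBIC)
    for p in P: cv2.drawMarker(im,tuple(int(x) for x in ((p-[u0,v0]+.5)*k)),(255,0,0),0,8)
    out.append(im); print(n,u0,v0,k,im.shape)
h=max(i.shape[0] for i in out); save('pk.png',np.hstack([np.pad(i,((0,h-i.shape[0]),(0,0),(0,0))) for i in out])[:600,:1200])
print(np.hstack([np.zeros((h,i.shape[1])) for i in out]).shape)
E
python3 -c "
import cv2;i=cv2.imread('pics/pk.png');s=min(1,800/i.shape[1],600/i.shape[0]);print(s);cv2.imwrite('pics/pk2.png',cv2.resize(i,None,fx=s,fy=s))"
```

```text
T [[308.6, 205.1], [287.8, 203.8], [267.1, 202.5], [246.4, 201.2]]
T 224 179 5 (240, 530, 3)
S [[297.9, 253.2], [297.9, 233.1], [297.8, 214.6], [297.7, 197.6]]
S 275 175 4 (400, 176, 3)
(400, 706)
1
```

View pics/pk2.png

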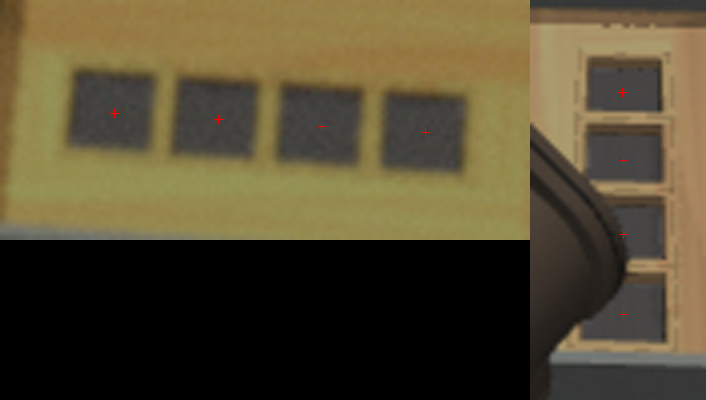

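Predicted pocket centres (red) agree with the plates in both views to within ~2 mm. Carry the die to the nearest pocket (y = −93).

```bash
python3 plan.py 0 .05 .50,-.31,.22,-10.25 .6044,-.1019,.22,-10.25 .6044,-.1019,.12,-10.25
```

```text
t 10.075 p [ 0.4899 -0.3312  0.1136] F [-0.53  0.04 -4.43] open 0.2369514412510759
[[0.0, 0.0, -0.002], [0.0076, 0.002, -0.0355], 0.0]
[[0.0, 0.0, -0.002], [0.0076, 0.002, -0.0355], 0.0]
[[0.0, 0.0, -0.002], [0.0076, 0.0021, -0.0355], 0.0]
--
[[0.0, 0.0, 0.0], [0.0447, 0.0131, 0.0], 0.0]
[[0.0, 0.0, 0.0], [0.0447, 0.0131, 0.0], 0.0]
[[0.0, 0.0, 0.0], [0.0447, 0.0131, 0.0], 0.0]
[[0.0, 0.0, 0.0], [0.0447, 0.0131, 0.0], 0.0]
[[0.0, 0.0, 0.0], [0.0447, 0.0131, 0.0], 0.0]
--
[[0.0, 0.0, 0.0], [0.0, 0.0, 0.05], 0.0]
[[0.0, 0.0, 0.0], [0.0, 0.0, 0.05], 0.0]
--
```

Call:
drive_tool --moves '[[[0,0,0],[0.0076,0.002,-0.036],0.0],[[0,0,0],[0.0076,0.002,-0.036],0.0],[[0,0,0],[0.0076,0.002,-0.036],0.0],[[0,0,0],[0.0447,0.0131,0.0],0.0],[[0,0,0],[0.0447,0.0131,0.0],0.0]]'

```text
time: 10.7
eef_pos: [0.542, -0.2259, 0.2203]
tcp_rot: [0.77, 0.639, -0.0, -0.001]
contact_force: [0.4, -0.5, -2.8]
opening: 0.239
finger_force: 59.5
```

Call:
drive_tool --moves '[[[0,0,0],[0.0447,0.0131,0.0],0.0],[[0,0,0],[0.0447,0.0131,0.0],0.0],[[0,0,0],[0.0447,0.0131,0.0],0.0],[[0,0,0],[0,0,0.0],0.0],[[0,0,0],[0,0,0],0.0]]'

```text
time: 11.32
eef_pos: [0.6045, -0.1021, 0.2198]
tcp_rot: [0.769, 0.639, -0.001, -0.001]
contact_force: [0.2, -0.1, -3.7]
opening: 0.241
finger_force: 59.5
```

```bash
python3 plan.py 0 .05 .6044,-.1019,.12,-10.25; python3 - <<'E'
from h import *
c=cam('side'); save('s3.png',cv2.resize(c['image'][150:320,200:400],None,fx=3,fy=3))
E
```

```text
t 11.325 p [ 0.6045 -0.1021  0.2198] F [ 0.22 -0.12 -3.67] open 0.24085588068741334
[[-0.002, 0.0, -0.002], [0.0001, 0.0001, 0.0499], 0.0]
[[-0.002, 0.0, -0.002], [0.0001, -0.0, 0.0499], 0.0]
--
```

View pics/s3.png

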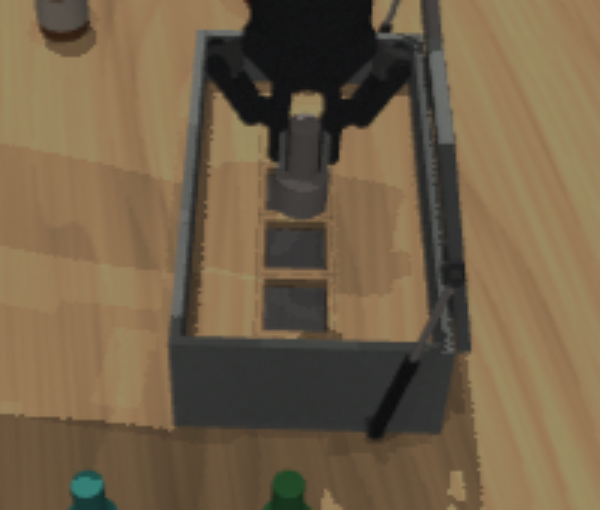

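Crop: the die hangs upright between the fingers at about (303,170) over the tray, and the lid is still open. Next I descend to just above pocket −93.

Call:
drive_tool --moves '[[[0,0,0],[0,0,0.045],0.0],[[0,0,0],[0,0,0.04],0.0],[[0,0,0],[0,0,0.025],0.0],[[0,0,0],[0,0,0.005],0.0],[[0,0,0],[0,0,0.0],0.0]]'

```text
time: 12.0
eef_pos: [0.6055, -0.1032, 0.1071]
tcp_rot: [0.769, 0.639, 0.0, 0.0]
contact_force: [1.1, -0.1, -3.0]
opening: 0.237
finger_force: 59.4
```

Call:
drive_tool --moves '[[[0,0,0],[0,0,0.004],0.0],[[0,0,0],[0,0,0.004],0.0],[[0,0,0],[0,0,0.002],0.0],[[0,0,0],[0,0,0],0.0],[[0,0,0],[0,0,0.0],0.0]]'

```text
time: 12.62
eef_pos: [0.6055, -0.1022, 0.0967]
tcp_rot: [0.769, 0.639, 0.0, 0.0]
contact_force: [0.1, 0.2, -3.8]
opening: 0.236
finger_force: 59.4
```

Call:
drive_tool --moves '[[[0,0,0],[0,0,0.002],0.0],[[0,0,0],[0,0,0.002],0.0],[[0,0,0],[0,0,0.001],0.0],[[0,0,0],[0,0,0],0.0],[[0,0,0],[0,0,0.0],0.0]]'

```text
time: 13.25
eef_pos: [0.6057, -0.1023, 0.0923]
tcp_rot: [0.769, 0.639, 0.0, 0.0]
contact_force: [-2.0, 0.2, 1.6]
opening: 0.238
finger_force: 60.0
```

Call:
drive_tool --moves '[[[0,0,0],[0,0,0.001],0.0],[[0,0,0],[0,0,0.001],0.0],[[0,0,0],[0,0,0.001],0.0],[[0,0,0],[0,0,0],0.0],[[0,0,0],[0,0,0.0],0.0]]'

```text
time: 13.88
eef_pos: [0.6059, -0.1024, 0.092]
tcp_rot: [0.769, 0.639, -0.0, -0.0]
contact_force: [-6.2, 2.8, 13.4]
opening: 0.24
finger_force: 61.7
```

Hard stop at 13 N, so pocket −93 is not free. Lift and move on to −31.

Call:
drive_tool --moves '[[[0,0,0],[0,0,-0.015],0.0],[[0,0,0],[0,0,-0.02],0.0],[[0,0,0],[0.031,0,0],0.0],[[0,0,0],[0.031,0,0],0.0],[[0,0,0],[0,0,0.0],0.0]]'

```text
time: 14.5
eef_pos: [0.6169, -0.0395, 0.1239]
tcp_rot: [0.768, 0.64, 0.0, 0.0]
contact_force: [-0.0, -0.2, -3.8]
opening: 0.24
finger_force: 59.5
```

```bash
python3 plan.py 0 .05 .6155,-.0409,.094,-10.25
```

```text
t 14.5 p [ 0.6169 -0.0395  0.1239] F [-0.04 -0.21 -3.81] open 0.24049024082672313
[[0.0, -0.0, -0.002], [-0.0016, -0.0012, 0.0299], 0.0]
--
```

Call:
drive_tool --moves '[[[0,0,0],[-0.001,-0.001,0.015],0.0],[[0,0,0],[0,0,0.01],0.0],[[0,0,0],[0,0,0.004],0.0],[[0,0,0],[0,0,0.002],0.0],[[0,0,0],[0,0,0.0],0.0]]'

```text
time: 15.12
eef_pos: [0.6159, -0.0424, 0.0929]
tcp_rot: [0.769, 0.639, 0.0, 0.0]
contact_force: [-1.5, 0.4, -3.0]
opening: 0.241
finger_force: 59.7
```

Call:
drive_tool --moves '[[[0,0,0],[0,0,0.001],0.0],[[0,0,0],[0,0,0.001],0.0],[[0,0,0],[0,0,0.001],0.0],[[0,0,0],[0,0,0.001],0.0],[[0,0,0],[0,0,0.0],0.0]]'

```text
time: 15.75
eef_pos: [0.6164, -0.0423, 0.0921]
tcp_rot: [0.769, 0.639, 0.0, 0.0]
contact_force: [-6.6, -0.3, 11.8]
opening: 0.24
finger_force: 61.4
```

Hard stop again at z = 0.092, so −31 is not free. Next is +31.

Call:
drive_tool --moves '[[[0,0,0],[0,0,-0.015],0.0],[[0,0,0],[0,0,-0.02],0.0],[[0,0,0],[0.031,0,0],0.0],[[0,0,0],[0.031,0,0],0.0],[[0,0,0],[0,0,0.0],0.0]]'

```text
time: 16.38
eef_pos: [0.6274, 0.0207, 0.1244]
tcp_rot: [0.768, 0.64, 0.001, 0.0]
contact_force: [-0.3, -1.1, -3.2]
opening: 0.239
finger_force: 59.5
```

```bash
python3 plan.py 0 .05 .6265,.0201,.094,-10.25
```

```text
t 16.375 p [0.6274 0.0207 0.1244] F [-0.33 -1.14 -3.21] open 0.23887577305226854
[[0.001, -0.001, -0.002], [-0.0008, -0.0008, 0.0304], 0.0]
--
```

Call:
drive_tool --moves '[[[0,0,0],[0,-0.001,0.015],0.0],[[0,0,0],[0,0,0.01],0.0],[[0,0,0],[0,0,0.004],0.0],[[0,0,0],[0,0,0.002],0.0],[[0,0,0],[0,0,0.0],0.0]]'

```text
time: 17.0
eef_pos: [0.6261, 0.0187, 0.0927]
tcp_rot: [0.769, 0.639, 0.0, 0.0]
contact_force: [-0.8, -0.6, -2.9]
opening: 0.234
finger_force: 59.6
```

Call:
drive_tool --moves '[[[0,0,0],[0,0,0.001],0.0],[[0,0,0],[0,0,0.001],0.0],[[0,0,0],[0,0,0.001],0.0],[[0,0,0],[0,0,0.001],0.0],[[0,0,0],[0,0,0.0],0.0]]'

```text
time: 17.62
eef_pos: [0.6262, 0.019, 0.0887]
tcp_rot: [0.769, 0.639, 0.0, 0.0]
contact_force: [0.2, -0.9, -2.1]
opening: 0.236
finger_force: 59.6
```

It goes past the stop level with only a ~2 N spring load, so +31 is the free pocket. Next I sink the die.

Call:
drive_tool --moves '[[[0,0,0],[0,0,0.004],0.0],[[0,0,0],[0,0,0.004],0.0],[[0,0,0],[0,0,0.003],0.0],[[0,0,0],[0,0,0.002],0.0],[[0,0,0],[0,0,0.0],0.0]]'

```text
time: 18.25
eef_pos: [0.6258, 0.0191, 0.0753]
tcp_rot: [0.769, 0.639, -0.0, -0.0]
contact_force: [0.3, 0.2, -1.9]
opening: 0.244
finger_force: 59.6
```

Call:
drive_tool --moves '[[[0,0,0],[0,0,0.001],0.0],[[0,0,0],[0,0,0.001],0.0],[[0,0,0],[0,0,0.0],0.0],[[0,0,0],[0,0,0.0],0.0]]'

```text
time: 18.75
eef_pos: [0.6259, 0.0191, 0.0743]
tcp_rot: [0.769, 0.639, -0.0, -0.0]
contact_force: [-2.0, 0.3, 4.1]
opening: 0.239
finger_force: 60.3
```

It is on the bottom (contact at z = 0.074, as expected). Release and withdraw straight up.

Call:
drive_tool --moves '[[[0,0,0],[0,0,0],0.035],[[0,0,0],[0,0,0],0.035],[[0,0,0],[0,0,0],0.04],[[0,0,0],[0,0,0],0.04],[[0,0,0],[0,0,-0.015],0.04]]'

```text
time: 19.38
eef_pos: [0.6248, 0.0191, 0.0875]
tcp_rot: [0.769, 0.639, -0.001, -0.001]
contact_force: [0.4, -0.3, 0.7]
opening: 0.468
finger_force: 0.0
```

Call:
drive_tool --moves '[[[0,0,0],[0,0,-0.03],0.04],[[0,0,0],[0,0,-0.05],0.04],[[0,0,0],[0,0,-0.05],0.04],[[0,0,0],[-0.02,-0.03,-0.04],0.04],[[0,0,0],[-0.02,-0.03,-0.01],0.04]]'

```text
time: 20.0
eef_pos: [0.5607, -0.0098, 0.2743]
tcp_rot: [0.769, 0.639, 0.003, 0.003]
contact_force: [-1.0, -0.4, -0.8]
opening: 0.469
finger_force: 0.0
```

```bash
python3 - <<'E'
from h import *
a=cam('side');b=cam('wrist'); s=ctrl.get_state(); print(s['time'],s['eef_pos'],s['contact_force'])
x=cv2.resize(a['image'][120:420,190:430],(400,500)); y=cv2.resize(b['image'],(400,300)); save('f.png',np.hstack([x,np.pad(y,((0,200),(0,0),(0,0)))]))
for z in(.0965,.1165):print(z,proj(a,[.626,.019,z]))
E
```

```text
20.1 [ 0.558631   -0.01013357  0.27235484] [0.86751574 0.25986447 0.14600323]
0.0965 [298.36888876 199.2421361 ]
0.1165 [298.61104903 193.2363827 ]
```

View pics/f.png

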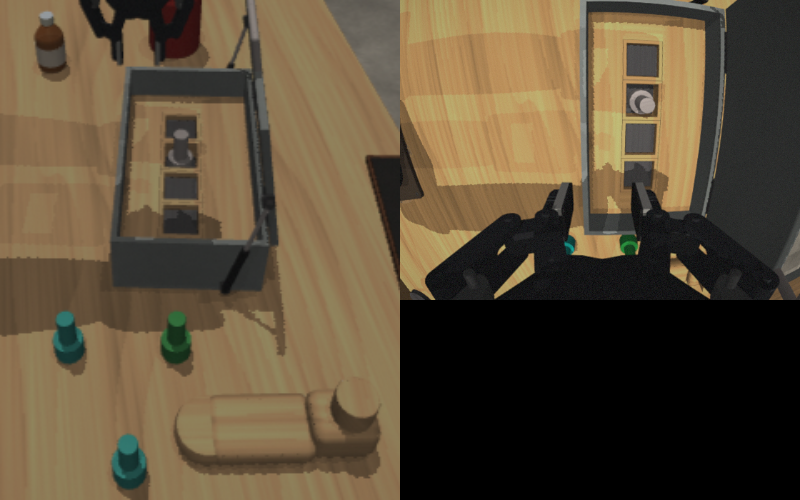

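The die stands upright in the +31 pocket. Its shank top is at side pixel (298.6,199.8), against 199.2 expected if fully sunk. The lid is open, the bystanders have not moved, and the hand is clear.

```bash
python3 -c "
from plant import ctrl; print(ctrl.sign_off())"
```

```text
the job is handed in; nothing more can be done
None
```

The chest lid is open and held by its springs, the steel die is fully sunk and upright in the free pocket (y = +31 mm), the bystanders were left where they stood, and the job is handed in at about 20 s.

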